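Let the press ram off its ratchet and seat a bottle stopper

ROBOT

A 7-joint arm with a two-finger parallel gripper is mounted at the origin on a cart in front of the work surface, level with it; the furniture and walls round the work are solid. World frame = base frame: x ahead of the robot, y to its left, z up, the work surface at z = 0. Lengths are in m, angles in rad, forces in N, time in s.
With the tool pointing down it reaches from about 0.35 to 0.9 m from the base axis. Payload 8.1 kg.
Tool frame: the origin (TCP) lies at the very end of the fingers, on their centre line; the grasp point (between the pads) lies arm.hold_point_z behind it (arm.hold_point_z is the distance from the TCP to the grasp point, in m); z points along the fingers, y is the line along which they close (so a half turn about z gives the same grasp; the last joint's range is limited). The gripper opens to 92 mm and grips with 3 to 60 N. Pads are 19 mm wide; open, the fingers measure 130 mm over their backs; the gripper's body (75 mm by 190 mm) begins 47 mm behind the grasp point.
Start: joints at [-1.301, 0.434, 0.025, 1.573, -0.012, 1.134, -0.075], TCP at [0.228, 0.582, 0.227] pointing down, gripper open.
Joint ranges: [-2.62, 2.62], [-0.44, 2.09], [-1.27, 1.32], [0.08, 2.57], [-1.32, 4.46], [0.12, 2], [-2.74, 2.74]. Speed limits (rad/s): [2.22, 2.22, 3.01, 3.01, 3.14, 3.14, 3.14].

INTERFACE

Orientations are given as a rotation vector (axis times angle).
In Python, from cell import arm, vision, job, cut_out gives the robot as it stands. The module is installed in compiled form; this text tells all that it offers.
- The arm moves only by the tool play_rows, never from a script. Its argument "increments" is text: rows parted by semicolons, each of 5 numbers parted by spaces: the shift along the tool's x, y, z in cm, then the turn about the tool's z in degrees, then the opening, from -1 (shut) to 1 (fully open), so that 0 is half open. A call has 1 to 5 rows; each row shifts and turns the commanded pose from where the row before left it, along the tool's axes as they then stand; what a row does not reach is not made up. A row lasts 1/12 s, in which the tool goes at most 41.7 mm and 7.16 degrees, less where a joint would pass 70% of its speed; a pose out of reach is approached as far as the arm can. A call is refused whole if a number of a shift passes 4.17 or a number of a turn 7.16, either way. A call with a gripper value outside its range is refused whole. The fingers move at their own pace and stop on an object; "grip_force" is the grip in N (left out, the last holds). Time passes only in rows, so rows that do not move let the fingers close. It gives the time, the measured TCP pose, the force, the opening and the grip force at its end, in the units of the state.
- arm.observe(): the state, without advancing time (a new reading comes with each control period).
- vision.get_image(name): name is "scene" or "side" or "wrist"; returns a dict with "frame" (420x560x3 uint8, red, green, blue), "z_map" (420x560 float32, m along the optical axis (not along the pixel's ray), 0 where there is no reading), "mtx" (3x3 intrinsics, pixels), "cam_to_world" (4x4, takes a point from camera to world coordinates). Camera axes: x right, y up, looking along -z (the intrinsics and any distortion apply to the point x, -y, -z); pixel columns grow to the right and rows downward; lengths in m; the calibration is good to about 2 mm. A picture is of the moment at which its call begins.
- job.sign_off(): hands the job in; it is judged then, once.
Trained networks look in a picture, given as the dict that the camera call returned (one of the last four; its "shot" number tells which), for a name from the list of things; names that differ only in an ending like _2 or _b are one class to them, and where a whole thing is asked for, a point or a joint stands for the part that bears it (a point fixed in the world has none). Each returns a list of dicts, best first, with "confidence" (0 to 1); they miss things now and then, are a little off and sometimes report something else, mostly with a low value. They report only what shows in the picture. A call takes as long as a camera call.
- cut_out(query, picture): "mask" (420x560 bool, what is visible of it) and "point" ([row, column] in pixels, amid what is visible of it).
The state is a dict: "clock": time; "joints": joint angles; "dq": joint speeds; "joint_efforts": joint torques, N m; "position": TCP position; "ee_rot": TCP orientation; "force": force on the tool from outside, world axes, zero at the start; "ft_torque": the same for the moment, N m; "width": opening from 0.0 (shut) to 1.0 (fully open); "gripper_force": force on a finger pad.
Only numpy, scipy, OpenCV 4.12 (cv2) and the standard library are available. Lean on these libraries where they do the work, as an engineer would, in place of code of your own. Each camera call takes 0.05 s, during which the arm holds its last target. There are 200 camera calls.

TASK

The ram of the bench press is held up on its ratchet over a bottle whose rubber stopper is only started. Press the pawl's thumb tab fully down to off and leave it there, then lift the lever a little to take the weight so that the pawl springs clear, ease the ram down with the lever without ever letting it drop, and press the stopper fully home without forcing it hard against the glass. Let go with the ram resting on the stopper, and leave the things around the press where they are.

Things in the scene. Friction and masses are not known exactly. Their poses are not given: they have to be found in the camera images.
- press: bench rack press, grey cast iron, fixed to the table: base 145 x 130 mm, head 222 mm high. Origin on the table under the middle of the shaft; x points to the back of the press (its front, with bottle and lever, faces -x), y to its left, z up. It carries shaft, lever, pawl and ram
- shaft (a point): middle of the shaft, which lies along the press's y axis 185 mm above the table; ratchet wheel 74 mm across on its left end (press y = +54 mm), hand lever on its right end (press y = -62 mm)
- ram: the ram, a 36 mm square steel bar of about 1.4 kg with a round pad 38 mm across below; origin in the middle of the pad's underside. It slides upright 24 mm in front of the shaft axis, 24 mm for each radian of the drum; the pad is 105 mm above the table at drum 0, and its top 132 mm above the pad
- drum (a joint): turn of the shaft with ratchet wheel (20 undercut teeth, 0.314 rad each) and lever, rad; grows as lever and ram rise. The lever points to the front, (value - 0.42) rad above the level. The weight of ram and lever turns it down with 0.4 to 0.5 N m; the pawl holds it at the start at about 0.93 or 1.25
- lever_grip (a point): point to grip on the lever: round steel bar 15 mm thick, 125 mm from the shaft axis in the plane y = -62 mm of the press; a black ball 28 mm across ends the lever at 160 mm. With the pawl clear this point sinks with about 4 N; 1 N of push down here is 5 to 6 N at the ram
- pawl_tab (a joint): thumb tab on the pawl's pivot at the left of the press, rad: 0 = on (tab slopes up to the front), 0.75 = pressed fully down (off). It stays where it is left; pressing it takes about 5 N at its end. The pawl hangs on it by a spring
- tab_end (a point): middle of the upper face of the thumb tab's ribbed end (22 x 18 mm), 40 mm in front of the pivot, in the plane y = +54 mm of the press; it sinks about 29 mm when the tab is pressed fully down
- pawl (a joint): turn of the pawl relative to its tab, rad. With the tab on: about -0.05 with the pawl in a tooth. With the tab off: about -0.75 while the load still traps the pawl in its undercut tooth, about -0.33 once it has sprung clear, which it does when the lever is lifted about 0.03 rad (4 mm at the grip)
- bottle: clear glass bottle 44 mm across, fixed in an aluminium nest on a screw pedestal under the ram, with a black rubber stopper (flange 27 mm across, 4 mm thick) in its neck. The point given is where the pedestal enters the press's base, 25 mm above the table. The pedestal is set by eye and its height is not measured: the glass lip is anywhere from 70 to 82 mm above this point
- stopper (a joint): how far the stopper has gone into the neck, m: starts 0 to 0.001 (6 to 5 mm proud), 0.006 = home, its flange down on the glass lip (its top 4 mm above the lip). It slides in stiffly, under about 55 N from the ram; the ram resting by its own weight (about 20 N) does not move it. At home it stops hard
- vial_1: small stoppered glass vial, 22 mm across, 41 tall, standing by the press; origin under its middle
- vial_2: small stoppered glass vial, 22 mm across, 43 tall, standing by the press; origin under its middle
- vial_4: stoppered glass vial, 27 mm across, 51 tall, standing by the press; origin under its middle
- vaccine_carton: small open carton 30 x 54 x 76 mm standing behind the press; origin under its middle
- peel_pack_1: flat sealed syringe pack 48 x 176 x 16 mm lying in front of the press; origin under its middle
- fine_syringe_1: capped thin syringe 18 x 175 x 7 mm lying in front of the press; origin under its middle
- forceps: steel tweezers 15 x 129 x 9 mm lying at the right of the press; origin under its middle
- vaccine_carton_b: small carton 62 x 34 x 34 mm at the left rear of the press; origin under its middle

How it is judged:
By the outcome, as a careful person would: the job done as asked, in the order asked, and still so for the second after the job is handed in, with the robot touching nothing.
It also fails if it takes over 61 s, if anything falls off the work surface, if the arm or the gripper's body presses on something with over 40 N, if the wrist force passes 120 N, or if a joint passes its speed limit or range.

## Working session

There is one attempt and no reset: what is moved stays moved. The work goes in short steps, Python scripts to look and compute and a tool call to move; the robot and the scene stay as the last step left them, time stands still between calls to the robot, and variables do not carry over. Pictures are saved under pics/ and viewed, at most 10 in all, crops included, and the job is handed in when it is done.

Besides the shell and the picture viewer there is one more tool, called after "Emit:" as name(argument=value, ...) on one line, values as JSON. play_rows: Moves the arm, as the interface text tells. Its arguments: {"type":"object","properties":{"increments":{"type":"string"},"grip_force":{"type":"number"}},"required":["increments"]}

```bash
mkdir -p pics
cat > h.py <<'E'
import numpy as np, cv2
from cell import arm, vision, job, cut_out
from scipy.spatial.transform import Rotation as R
def cloud(p):
    z=p["z_map"]; K=p["mtx"]; r,c=np.mgrid[:420,:560]
    X=np.stack([(c-K[0,2])/K[0,0]*z,-(r-K[1,2])/K[1,1]*z,-z],-1)
    T=p["cam_to_world"]; W=X@T[:3,:3].T+T[:3,3]; W[z<=0]=np.nan; return W
def save(p,n): cv2.imwrite(f"pics/{n}.png",p["frame"][...,::-1])
def proj(p,w):
    T=p["cam_to_world"]; x=T[:3,:3].T@(np.array(w)-T[:3,3]); K=p["mtx"]
    return K[0,0]*x[0]/-x[2]+K[0,2], K[1,2]-K[1,1]*x[1]/-x[2]
E
python3 - <<'E'
from h import *
s=arm.observe(); print(s); print(arm.hold_point_z)
ps={}
for n in("scene","side"):
    p=vision.get_image(n); save(p,n+"0"); W=cloud(p)
    print(n,p["cam_to_world"][:3].round(3).tolist(),p["mtx"].tolist())
    for q in["press","ram","drum","lever_grip","pawl_tab","tab_end","pawl","bottle","stopper","vial_1","vaccine_carton","forceps","peel_pack_1","fine_syringe_1"]:
        for d in cut_out(q,p)[:3]:
            m=d["mask"]; 
            print(q,round(d["confidence"],2),np.round(d["point"]),m.sum(),np.nanmedian(W[m],0).round(3),np.nanpercentile(W[m],[3,97],0).round(3).tolist())
E
```

```text
{'clock': 0.0, 'joints': array([-1.30061728,  0.43521008,  0.02499996,  1.57409881, -0.01161828,
        1.13398339, -0.07507157]), 'dq': array([ 0.00153087,  0.0014943 , -0.00030539,  0.00019753, -0.00148986,
        0.00202563,  0.00017149]), 'joint_efforts': array([-7.11962894e-04, -6.67855024e+01,  9.84521583e-01, -3.14455104e+01,
       -6.08005025e-02,  4.30322159e-02,  1.51814506e-04]), 'position': array([0.2275055 , 0.58157747, 0.22595263]), 'ee_rot': array([-5.82260379e-01, -3.08700624e+00,  2.42936174e-03]), 'force': array([ 0.54360801, -0.51442475, -0.40780734]), 'ft_torque': array([-0.02169724,  0.02761129, -0.02361312]), 'gripper_force': 0.0, 'width': 0.9981710404604692}
0.0188
scene [[0.792, 0.243, -0.56, 0.021], [-0.61, 0.313, -0.728, -0.498], [-0.001, 0.918, 0.396, 0.587]] [[453.8494057832812, 0.0, 279.5854920127265], [0.0, 453.8494057832812, 209.61660069374378], [0.0, 0.0, 1.0]]
press 0.97 [246. 322.] 5928 [0.626 0.145 0.109] [[0.542, 0.069, 0.006], [0.716, 0.21, 0.26]]
press 0.55 [214. 326.] 729 [0.613 0.089 0.205] [[0.523, 0.056, 0.162], [0.681, 0.214, 0.273]]
ram 
[... 3834 characters left out ...]
 0.257]]
vaccine_carton 0.55 [245. 234.] 251 [0.757 0.169 0.038] [[0.743, 0.134, 0.001], [0.776, 0.178, 0.059]]
forceps 0.65 [176. 280.] 367 [0.63  0.173 0.242] [[0.612, 0.147, 0.13], [0.651, 0.179, 0.258]]
forceps 0.61 [245. 235.] 240 [0.757 0.169 0.038] [[0.743, 0.134, 0.001], [0.774, 0.177, 0.056]]
forceps 0.4 [241. 269.] 47 [0.694 0.064 0.004] [[0.622, 0.048, -0.002], [0.712, 0.074, 0.007]]
peel_pack_1 0.71 [294. 336.] 838 [ 0.469  0.235 -0.001] [[0.423, 0.16, -0.003], [0.532, 0.29, 0.013]]
fine_syringe_1 0.49 [175. 281.] 379 [0.629 0.173 0.242] [[0.612, 0.15, 0.129], [0.65, 0.179, 0.258]]
fine_syringe_1 0.47 [251. 319.] 56 [0.558 0.06  0.004] [[0.528, 0.011, 0.0], [0.588, 0.113, 0.006]]
```

Run:
```python
from h import *
a=cv2.imread("pics/scene0.png")[170:350,210:420]; b=cv2.imread("pics/side0.png")[150:310,190:380]
a=cv2.resize(a,(660,566),interpolation=3)
b=cv2.resize(b,(660,556),interpolation=3)
cv2.imwrite("pics/a.png",a);cv2.imwrite("pics/b.png",b)
```

```text
(no output)
```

View pics/a.png

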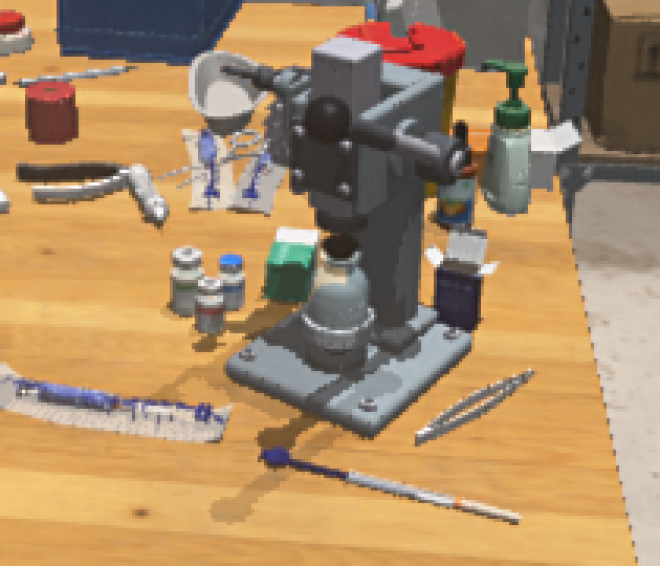

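View pics/b.png

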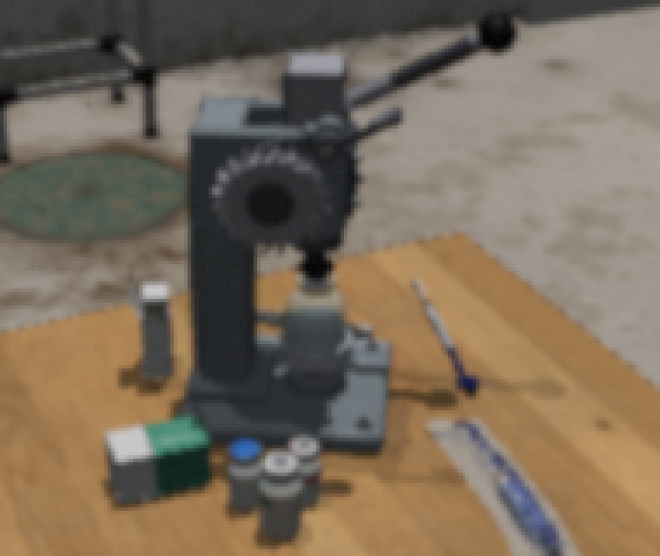

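Run:
```python
from h import *
A=[];L=[]
for n in("scene","side"):
    p=vision.get_image(n);W=cloud(p)
    m=cut_out("press",p)[0]["mask"]; P=W[m];A.append(P)
    w=W.reshape(-1,3); 
    k=(w[:,0]>.48)&(w[:,0]<.75)&(w[:,1]>0.02)&(w[:,1]<.26)&(w[:,2]>.005)&(w[:,2]<.3); w=w[k]; L.append(w)
    b=w[(w[:,2]>.018)&(w[:,2]<.032)]
    print(n,"base z",np.median(b[:,2]),cv2.minAreaRect(b[:,:2].astype(np.float32)*1000),len(b))
    # ram top
    t=w[w[:,2]>.235]; 
    dx=W[...,2]; mm=m&(W[...,2]>.235)
    rt=W[mm]; print("high",len(rt)); 
    for lo in(.235,.24,.245,.25,.255,.26,.265,.27): 
        q=w[(w[:,2]>=lo)&(w[:,2]<lo+.005)]; print(lo,len(q),q.mean(0).round(3) if len(q) else'')
    h=w[(w[:,2]>.217)&(w[:,2]<.227)]; print("head",cv2.minAreaRect(h[:,:2].astype(np.float32)*1000),len(h))
np.savez("c.npz",a=L[0],b=L[1])
# wheel plane from side
w=L[1]; k=(w[:,1]>.195)&(w[:,2]>.15)&(w[:,2]<.222)&(w[:,0]>.59)&(w[:,0]<.69); q=w[k]
from numpy.linalg import svd
for _ in range(4):
    c=np.median(q,0); n=svd(q-q.mean(0))[2][2]; d=(q-q.mean(0))@n; q=q[abs(d)<max(.003,1.5*d.std())]
print("wheel n",n,q.mean(0),len(q))
# side of base normal / lever in scene: points below x .62,y<.11
w=np.vstack(L); k=(w[:,2]>.185)&(w[:,1]<.118)&(w[:,0]<.63); q=w[k]; print("lever",len(q))
for x in np.arange(.51,.63,.01):
    s=q[(q[:,0]>=x)&(q[:,0]<x+.01)]; print(round(x,2),len(s),s.mean(0).round(4) if len(s) else '',np.ptp(s,axis=0).round(3) if len(s) else '')
```

```text
scene base z 0.023837186074328054 ((653.4247436523438, 188.88201904296875), (164.9306640625, 170.93617248535156), 17.906688690185547) 507
high 609
0.235 77 [0.608 0.132 0.237]
0.24 84 [0.602 0.135 0.243]
0.245 98 [0.595 0.143 0.247]
0.25 76 [0.594 0.118 0.253]
0.255 151 [0.609 0.136 0.258]
0.26 55 [0.563 0.091 0.262]
0.265 47 [0.529 0.062 0.267]
0.27 52 [0.532 0.065 0.273]
head ((625.77880859375, 160.1216278076172), (152.86753845214844, 121.80885314941406), 35.080039978027344) 377Traceback (most recent call last):
  File "<stdin>", line 5, in <module>
IndexError: list index out of range
```

Run:
```python
from h import *
from numpy.linalg import svd
L=[]
for n in("scene","side"):
    p=vision.get_image(n);W=cloud(p);w=W.reshape(-1,3)
    L.append(w[(w[:,0]>.48)&(w[:,0]<.74)&(w[:,1]>0.02)&(w[:,1]<.245)&(w[:,2]>.005)&(w[:,2]<.3)])
    b=L[-1]; b=b[(b[:,2]>.02)&(b[:,2]<.028)]; print(n,cv2.minAreaRect(b[:,:2].astype(np.float32)*1000),len(b))
    t=L[-1];t=t[(t[:,2]>.255)&(t[:,2]<.263)&(t[:,0]>.585)]; print("ramtop",t.mean(0),len(t),cv2.minAreaRect(t[:,:2].astype(np.float32)*1000))
np.savez("c.npz",a=L[0],b=L[1])
w=L[1]; q=w[(w[:,1]>.195)&(w[:,2]>.15)&(w[:,2]<.222)&(w[:,0]>.59)&(w[:,0]<.69)]
for _ in range(5):
    n=svd(q-q.mean(0))[2][2]; d=(q-q.mean(0))@n; q=q[abs(d)<max(.003,1.5*d.std())]
print("wheel n",n,q.mean(0),len(q),np.ptp(q,axis=0))
w=L[0]; q=w[(w[:,2]>.185)&(w[:,1]<.125)&(w[:,0]<.63)&(w[:,2]<.28)]
for x in np.arange(.51,.63,.01):
    s=q[(q[:,0]>=x)&(q[:,0]<x+.01)&(q[:,2]>.185+(.65-x)*.35)]
    if len(s): print(round(x,2),len(s),np.median(s,0).round(4),np.ptp(s,axis=0).round(3))
```

```text
scene ((651.8604125976562, 162.06414794921875), (133.60340881347656, 114.71443176269531), 15.27686882019043) 250
ramtop [0.62868982 0.15429681 0.25861831] 138 ((630.6346435546875, 156.37255859375), (36.961151123046875, 35.57579040527344), 18.158111572265625)
side ((657.43115234375, 165.22720336914062), (129.77804565429688, 109.31902313232422), 15.036256790161133) 295
ramtop [0.63102439 0.16144989 0.25692287] 88 ((631.9439697265625, 159.06918334960938), (34.9032096862793, 34.00825119018555), 14.724977493286133)
wheel n [ 0.21543151 -0.97554253 -0.04365826] [0.6381839  0.22116193 0.18428548] 542 [0.07023898 0.01865541 0.0711767 ]
0.52 101 [0.5254 0.0641 0.2648] [0.009 0.022 0.025]
0.53 70 [0.5333 0.0583 0.2685] [0.01  0.024 0.026]
0.54 11 [0.5428 0.0585 0.2665] [0.01  0.011 0.026]
0.55 21 [0.5555 0.0678 0.2495] [0.009 0.008 0.016]
0.56 27 [0.5656 0.0698 0.2464] [0.009 0.009 0.019]
0.57 20 [0.5758 0.0733 0.2408] [0.009 0.008 0.02 ]
0.58 22 [0.5838 0.075  0.2352] [0.01  0.007 0.016]
0.59 21 [0.5944 0.078  0.2288] [0.009 0.006 0.016]
0.6 20 [0.6052 0.0806 0.2239] [0.01  0.006 0.017]
0.61 17 [0.6153 0.0834 0.2167] [0.008 0.044 0.026]
0.62 29 [0.625  0.0872 0.2129] [0.009 0.041 0.026]
```

```bash
cat >> h.py <<'E'
O=np.array([.654,.164,0]); Y=np.radians(15); PX=np.array([np.cos(Y),np.sin(Y),0]); PY=np.array([-np.sin(Y),np.cos(Y),0])
def topress(w): d=np.asarray(w)-O; return np.stack([d@PX,d@PY,d[...,2]],-1)
def toworld(q): q=np.asarray(q,float); return O+q[0]*PX+q[1]*PY+np.array([0,0,q[2]])
E
python3 - <<'E'
from h import *
d=np.load("c.npz")
for k in"ab":
    q=topress(d[k]); print(k)
    t=q[(q[:,1]>.036)&(q[:,1]<.075)&(q[:,0]<-.02)&(q[:,2]>.2)]
    for x in np.arange(-.095,-.02,.006):
        s=t[(t[:,0]>=x)&(t[:,0]<x+.006)]
        if len(s): print(round(x,3),len(s),np.median(s,0).round(4),s.min(0)[1:].round(3),s.max(0)[1:].round(3))
    h=q[(abs(q[:,1])<.04)&(q[:,2]>.15)&(q[:,2]<.22)]; print("head front",np.percentile(h[:,0],[1,5,20]))
    for z in (.14,.16,.18,.2,.22,.24):
        h=q[(abs(q[:,1])<.035)&(abs(q[:,2]-z)<.01)]; print(z,np.percentile(h[:,0],[2,10,30]).round(3) if len(h) else '')
    r=q[(q[:,2]>.255)&(q[:,0]>-.06)&(abs(q[:,1])<.03)]; print("ramtop",r.mean(0),r.min(0),r.max(0))
    l=q[(q[:,1]<-.045)&(q[:,0]<-.03)&(q[:,2]>.19)]; print("lever med",np.median(l,0)); 
    c=np.polyfit(l[:,0],l[:,1],1); print("lever yaw err",c)
print(toworld([-.066,.054,.24]),toworld([-.109,-.062,.246]))
E
```

```text
a
-0.083 19 [-0.0792  0.0525  0.247 ] [0.045 0.244] [0.062 0.25 ]
-0.077 11 [-0.075   0.0472  0.2478] [0.044 0.243] [0.06  0.249]
-0.071 5 [-0.0694  0.0449  0.2442] [0.045 0.241] [0.059 0.247]
-0.065 6 [-0.0625  0.0465  0.2401] [0.046 0.236] [0.048 0.244]
-0.047 31 [-0.0421  0.0417  0.2268] [0.037 0.205] [0.063 0.235]
-0.041 42 [-0.0388  0.0512  0.2306] [0.036 0.214] [0.065 0.235]
-0.035 17 [-0.0328  0.05    0.2331] [0.039 0.202] [0.059 0.236]
-0.029 12 [-0.0264  0.056   0.2044] [0.048 0.202] [0.06 0.23]
-0.023 3 [-0.0221  0.0555  0.2059] [0.053 0.205] [0.056 0.21 ]
head front [-0.05378935 -0.05140455 -0.04902746]
0.14 [-0.042 -0.041 -0.039]
0.16 [-0.052 -0.05  -0.045]
0.18 [-0.053 -0.051 -0.049]
0.2 [-0.054 -0.051 -0.049]
0.22 [-0.044 -0.041 -0.028]
0.24 [-0.042 -0.041 -0.04 ]
ramtop [-0.02695913 -0.00282181  0.25861831] [-0.04358203 -0.01880194  0.25515568] [-0.00679858  0.01699691  0.26084511]
lever med [-0.12372813 -0.06767663  0.25267046]
lever yaw err [-0.02007317 -0.06906017]
b
-0.083 5 [-0.0785  0.0595  0.2462] [0.05  0.242] [0.062 0.247]
-0.077 17 [-0.0743  0.0606  0.2452] [
[... 397 characters left out ...]
[0.067 0.232]
-0.035 42 [-0.0325  0.0625  0.2272] [0.036 0.2  ] [0.067 0.234]
-0.029 45 [-0.0261  0.0538  0.2212] [0.037 0.2  ] [0.066 0.233]
-0.023 17 [-0.0213  0.052   0.2111] [0.037 0.201] [0.059 0.229]
head front [-0.05213175 -0.04795433 -0.03936942]
0.14 [-0.04  -0.034 -0.02 ]
0.16 [-0.052 -0.048 -0.039]
0.18 [-0.049 -0.048 -0.04 ]
0.2 [-0.052 -0.046  0.003]
0.22 [-0.04  -0.016  0.01 ]
0.24 [-0.04  -0.038 -0.031]
ramtop [-0.02285276  0.00348331  0.25692287] [-0.04009055 -0.01598699  0.25501625] [-0.00512045  0.01800064  0.25858344]
lever med [-0.10397278 -0.05599415  0.24247921]
lever yaw err [-0.04381799 -0.06024768]
[0.57627267 0.19907794 0.24      ] [0.56476087 0.07590132 0.246     ]
```

```bash
cat >> h.py <<'E'
def yaw_y(s): m=R.from_rotvec(s["ee_rot"]).as_matrix(); return np.degrees(np.arctan2(m[1,1],m[0,1]))
def plan(goal,head,n):
    "rows from measured pose; head: heading of tool y (deg, mod 180)"
    s=arm.observe(); p=np.array(s["position"]); m=R.from_rotvec(s["ee_rot"]).as_matrix()
    print("pos",p.round(4),"head",round(yaw_y(s),1),"F",s["force"].round(1),"w",round(s["width"],2),"press",topress(p).round(4),"t",round(s["clock"],2))
    d=(yaw_y(s)-head+90)%180-90; D=(np.array(goal)-p)/n; out=[]
    for i in range(n):
        v=m.T@D*100; out.append("%.2f %.2f %.2f %.2f"%(*v,d/n)); m=m@R.from_euler("z",d/n,degrees=True).as_matrix()
    for o in out: print(o)
E
python3 - <<'E'
from h import *
g=toworld([-.078,.054,.275]); print(g); plan(g,15,15)
E
```

```text
[0.56468156 0.19597211 0.275     ]
pos [0.2277 0.5821 0.2268] head 68.6 F [-0.5 -0.7  0.3] w 1.0 press [-0.3036  0.5142  0.2268] t 1.8
-3.03 -1.58 -0.32 3.58
-3.12 -1.39 -0.32 3.58
-3.20 -1.19 -0.32 3.58
-3.27 -0.99 -0.32 3.58
-3.33 -0.78 -0.32 3.58
-3.37 -0.57 -0.32 3.58
-3.40 -0.36 -0.32 3.58
-3.41 -0.15 -0.32 3.58
-3.42 0.06 -0.32 3.58
-3.41 0.28 -0.32 3.58
-3.38 0.49 -0.32 3.58
-3.34 0.70 -0.32 3.58
-3.29 0.91 -0.32 3.58
-3.23 1.11 -0.32 3.58
-3.16 1.31 -0.32 3.58
```

Emit:
play_rows(increments="-3.0 -1.6 -0.6 3.6 -1;-3.1 -1.4 -0.6 3.6 -1;-3.2 -1.2 -0.6 3.6 -1;-3.3 -1.0 -0.6 3.6 -1;-3.3 -0.8 -0.6 3.6 -1", grip_force=20)

```text
clock: 2.22
position: [0.34, 0.4515, 0.2571]
ee_rot: [1.063, 2.956, 0.001]
force: [0.3, -0.2, -0.9]
width: 0.69
gripper_force: 0.0
```

Emit:
play_rows(increments="-3.4 -0.6 -0.6 3.6 -1;-3.4 -0.4 -0.6 3.6 -1;-3.4 -0.2 -0.6 3.6 -1;-3.4 0 0 3.6 -1;-3.4 0.3 0 3.6 -1")

```text
clock: 2.63
position: [0.4509, 0.3214, 0.2754]
ee_rot: [1.512, 2.754, 0.002]
force: [-0.3, 0.9, 0.4]
width: 0.321
gripper_force: 0.0
```

Run:
```python
from h import *
g=toworld([-.078,.054,.275]); plan(g,15,6)
```

```text
pos [0.4509 0.3214 0.2754] head 32.5 F [-0.3  0.9  0.4] w 0.32 press [-0.1555  0.2046  0.2754] t 2.63
-2.78 0.48 0.01 2.91
-2.75 0.62 0.01 2.91
-2.72 0.76 0.01 2.91
-2.68 0.90 0.01 2.91
-2.63 1.03 0.01 2.91
-2.57 1.16 0.01 2.91
```

Emit:
play_rows(increments="-2.8 0.5 0 2.9 -1;-2.8 0.6 0 2.9 -1;-2.7 0.8 0 2.9 -1;-2.6 0.9 0 2.9 -1;-1.5 0.5 0 1.0 -1")

```text
clock: 3.05
position: [0.5385, 0.2247, 0.2749]
ee_rot: [1.807, 2.568, -0.0]
force: [-0.1, -0.2, -0.1]
width: 0.009
gripper_force: 0.0
```

Emit:
play_rows(increments="0 0 0 0 -1;0 0 0 0 -1")

```text
clock: 3.22
position: [0.5365, 0.2274, 0.2746]
ee_rot: [-1.801, -2.573, 0.0]
force: [-1.4, 0.4, -0.1]
width: 0.008
gripper_force: 0.0
```

Run:
```python
from h import *
g=toworld([-.078,.054,.262]); plan(g,15,3)
p=vision.get_image("wrist"); save(p,"w1"); print(p["z_map"][150:300:30,200:400:40].round(3))
for q in("tab_end","pawl_tab"):
    for d in cut_out(q,p)[:2]:
        w=cloud(p)[d["mask"]]; print(q,d["confidence"],d["point"],topress(np.nanmedian(w,0)),topress(np.nanpercentile(w,[5,95],0)))
```

```text
pos [0.5365 0.2274 0.2746] head 20.0 F [-1.4  0.4 -0.1] w 0.01 press [-0.0971  0.0916  0.2746] t 3.22
-1.31 0.52 0.42 1.67
-1.29 0.56 0.42 1.67
-1.27 0.60 0.42 1.67
[[0.427 0.424 0.428 0.427 0.375]
 [0.437 0.427 0.437 0.436 0.438]
 [0.449 0.448 0.447 0.433 0.43 ]
 [0.091 0.093 0.461 0.092 0.092]
 [0.075 0.074 0.085 0.075 0.075]]
```

View pics/w1.png

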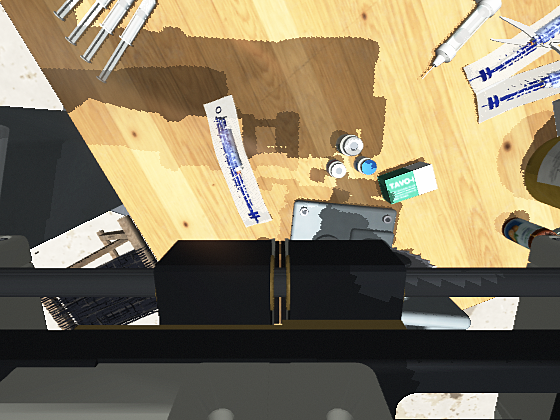

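The wrist view shows the vials (~345,160) and the press base corner (~345,220), with the tab hidden behind the fingers. I'll go on and feel for the tab.

Emit:
play_rows(increments="-1.3 0.5 0.4 1.7 -1;-1.3 0.6 0.4 1.7 -1;-1.3 0.6 0.4 1.7 -1;0 0 0 0 -1;0 0 0 0 -1")

```text
clock: 3.78
position: [0.5656, 0.1941, 0.2621]
ee_rot: [1.918, 2.488, -0.002]
force: [-0.5, 0.1, -0.2]
width: 0.004
gripper_force: 0.0
```

Run:
```python
from h import *
g=toworld([-.078,.054,.25]); plan(g,15,2)
p=vision.get_image("side"); a=p["frame"][150:270,210:380,::-1]; cv2.imwrite("pics/s2.png",cv2.resize(a,(680,480),interpolation=2))
```

```text
pos [0.5656 0.1941 0.2621] head 14.7 F [-0.5  0.1 -0.2] w 0.0 press [-0.0776  0.0519  0.2621] t 3.78
0.10 -0.02 0.61 -0.13
0.10 -0.02 0.61 -0.13
```

View pics/s2.png

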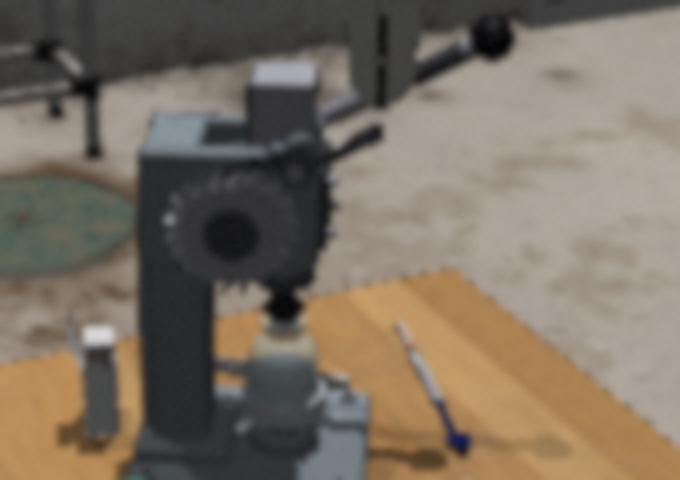

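The closed fingers (~382,95) stand just above the tab end (~375,132), as planned. Now pressing down.

Emit:
play_rows(increments="0.1 0 0.7 0 -1;0.1 0 0.7 0 -1;0 0 0.7 0 -1;0 0 0.5 0 -1")

```text
clock: 4.17
position: [0.5636, 0.1984, 0.2357]
ee_rot: [-1.912, -2.491, 0.001]
force: [-1.9, -0.4, 3.1]
width: 0.006
gripper_force: 1.5
```

Emit:
play_rows(increments="0 0 0.5 0 -1;0 0 0.5 0 -1;0 0 0.3 0 -1;0 0 0 0 -1")

```text
clock: 4.5
position: [0.5642, 0.1981, 0.223]
ee_rot: [-1.913, -2.491, 0.001]
force: [-0.8, 0.0, 0.1]
width: 0.006
gripper_force: 0.0
```

Emit:
play_rows(increments="0 0 0.3 0 -1;0 0 0.2 0 -1")

```text
clock: 4.67
position: [0.5649, 0.1981, 0.2189]
ee_rot: [1.913, 2.491, 0.002]
force: [-0.3, 1.4, 4.6]
width: 0.007
gripper_force: 2.3
```

Emit:
play_rows(increments="0 0 0.2 0 -1;0 0 0.2 0 -1")

```text
clock: 4.83
position: [0.5655, 0.1983, 0.2154]
ee_rot: [1.913, 2.49, 0.004]
force: [-1.7, 0.8, 17.6]
width: 0.001
gripper_force: 9.0
```

Emit:
play_rows(increments="0 0 0.1 0 -1;0 0 0 0 -1")

```text
clock: 5.0
position: [0.5655, 0.1983, 0.2154]
ee_rot: [1.913, 2.49, 0.005]
force: [-3.0, -0.1, 14.2]
width: 0.008
gripper_force: 6.9
```

Run:
```python
from h import *
print(arm.observe()["force"])
p=vision.get_image("side"); W=cloud(p); q=topress(W.reshape(-1,3))
a=p["frame"][150:270,210:380,::-1]; cv2.imwrite("pics/s3.png",cv2.resize(a,(680,480),interpolation=2))
t=q[(q[:,1]>.036)&(q[:,1]<.075)&(q[:,0]<-.02)&(q[:,2]>.19)&(q[:,2]<.25)]
for x in np.arange(-.095,-.02,.006):
    s=t[(t[:,0]>=x)&(t[:,0]<x+.006)]
    if len(s): print(round(x,3),len(s),np.median(s,0).round(4),s.min(0)[1:].round(3),s.max(0)[1:].round(3))
```

```text
[-2.98013181 -0.09255893 14.186708  ]
-0.095 29 [-0.0913  0.0677  0.2389] [0.065 0.224] [0.069 0.25 ]
-0.089 38 [-0.0854  0.0681  0.2337] [0.065 0.218] [0.069 0.25 ]
-0.083 49 [-0.0795  0.0667  0.2289] [0.055 0.208] [0.071 0.25 ]
-0.077 48 [-0.0745  0.0665  0.2332] [0.048 0.207] [0.07  0.249]
-0.071 47 [-0.0685  0.0674  0.2324] [0.061 0.21 ] [0.07 0.25]
-0.065 46 [-0.0623  0.0671  0.2319] [0.06  0.212] [0.07  0.249]
-0.059 11 [-0.0559  0.0618  0.2174] [0.059 0.214] [0.065 0.221]
-0.053 11 [-0.0495  0.0629  0.2198] [0.06  0.216] [0.065 0.223]
-0.047 19 [-0.0417  0.0432  0.2212] [0.036 0.196] [0.064 0.229]
-0.041 48 [-0.0375  0.0447  0.2249] [0.036 0.192] [0.067 0.233]
-0.035 53 [-0.0321  0.0591  0.2213] [0.036 0.191] [0.067 0.234]
-0.029 56 [-0.026   0.0567  0.2029] [0.036 0.19 ] [0.065 0.232]
-0.023 24 [-0.0214  0.0539  0.2097] [0.037 0.194] [0.063 0.228]
```

View pics/s3.png

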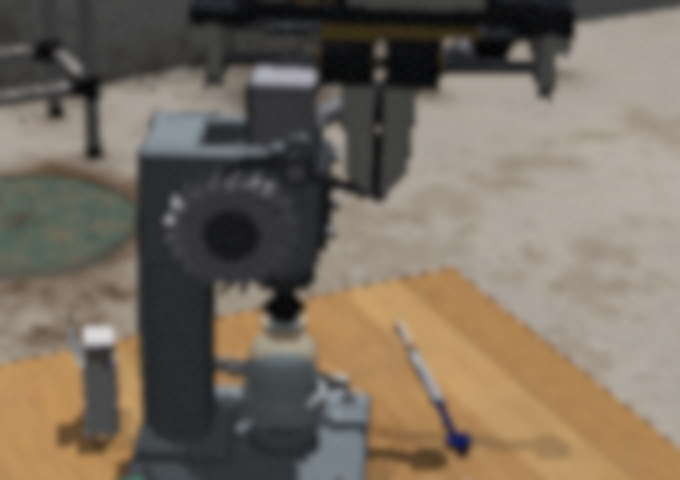

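Emit:
play_rows(increments="0 0 -0.8 0 -1;0 0 -2.5 0 -1;0 0 -3.0 0 -1;0 0 -3.0 6 0;0 0 -0.7 6 0.2")

```text
clock: 5.47
position: [0.5662, 0.1978, 0.3185]
ee_rot: [2.168, 2.27, 0.009]
force: [0.6, 0.5, -0.3]
width: 0.105
gripper_force: 0.0
```

Run:
```python
from h import *
g=toworld([-.1135,-.062,.31]); plan(g,-75.01,12)
p=vision.get_image("side"); W=cloud(p); q=topress(W.reshape(-1,3))
t=q[(q[:,1]>.036)&(q[:,1]<.075)&(q[:,0]<-.02)&(q[:,2]>.19)&(q[:,2]<.25)]
for x in np.arange(-.095,-.035,.006):
    s=t[(t[:,0]>=x)&(t[:,0]<x+.006)]
    if len(s): print(round(x,3),len(s),np.median(s,0).round(4),s.min(0)[1:].round(3),s.max(0)[1:].round(3))
```

```text
pos [0.5662 0.1978 0.3185] head 2.6 F [ 0.6  0.5 -0.3] w 0.1 press [-0.0761  0.0554  0.3185] t 5.47
-1.02 -0.10 0.07 6.47
-1.03 0.02 0.07 6.47
-1.02 0.14 0.07 6.47
-1.00 0.25 0.07 6.47
-0.96 0.36 0.07 6.47
-0.92 0.47 0.07 6.47
-0.86 0.57 0.07 6.47
-0.79 0.66 0.07 6.47
-0.71 0.74 0.07 6.47
-0.62 0.82 0.07 6.47
-0.52 0.88 0.07 6.47
-0.42 0.94 0.07 6.47
-0.083 14 [-0.0794  0.0591  0.2109] [0.047 0.207] [0.063 0.215]
-0.077 14 [-0.074   0.0595  0.2132] [0.044 0.209] [0.064 0.215]
-0.071 16 [-0.0685  0.061   0.2147] [0.05 0.21] [0.064 0.217]
-0.065 14 [-0.0624  0.0618  0.2159] [0.051 0.212] [0.066 0.218]
-0.059 11 [-0.0559  0.0622  0.2177] [0.058 0.214] [0.065 0.221]
-0.053 11 [-0.0494  0.063   0.2195] [0.059 0.216] [0.067 0.223]
-0.047 18 [-0.0417  0.06    0.221 ] [0.037 0.198] [0.065 0.227]
-0.041 46 [-0.0373  0.0429  0.2235] [0.037 0.193] [0.067 0.233]
```

Tab end sank about 30 mm (slope changed 0.73 rad), so it is off. Now the lever.

Emit:
play_rows(increments="-1.0 -0.1 0 6.5 0.3;-1.0 0 0 6.5 0.3;-1.0 0.1 0 6.5 0.3;-1.0 0.3 0 6.5 0.3;-1.0 0.4 0 6.5 0.3")

```text
clock: 5.93
position: [0.5618, 0.146, 0.3127]
ee_rot: [2.717, 1.577, -0.002]
force: [0.6, -0.1, -0.0]
width: 0.505
gripper_force: 0.0
```

Emit:
play_rows(increments="-0.9 0.5 0.1 6.5 0.3;-0.9 0.6 0.1 6.5 0.3;-0.8 0.7 0.1 6.5 0.3;-0.7 0.7 0 6.5 0.3;-0.6 0.8 0 6.5 0.3")

```text
clock: 6.35
position: [0.5598, 0.0943, 0.3096]
ee_rot: [3.049, 0.753, -0.003]
force: [0.9, -0.0, -0.4]
width: 0.649
gripper_force: 0.0
```

Emit:
play_rows(increments="-0.5 0.9 0 6.5 0.3;-0.4 0.9 0 6.5 0.3;0 0 0 0 0.3;0 0 0 0 0.3")

```text
clock: 6.68
position: [0.5594, 0.0747, 0.3101]
ee_rot: [3.114, 0.414, -0.002]
force: [0.6, -0.1, 0.3]
width: 0.646
gripper_force: 0.0
```

Run:
```python
from h import *
g=toworld([-.1135,-.062,.230]); plan(g,-75.01,3)
```

```text
pos [0.5594 0.0747 0.3101] head -74.8 F [ 0.6 -0.1  0.3] w 0.65 press [-0.1145 -0.0618  0.3101] t 6.68
0.04 0.01 2.67 0.06
0.04 0.01 2.67 0.06
0.04 0.01 2.67 0.06
```

Emit:
play_rows(increments="0 0 2.5 0 0.3;0 0 2.5 0 0.3;0 0 2.0 0 0.3;0 0 1.0 0 0;0 0 0 0 -0.3", grip_force=15)

```text
clock: 7.1
position: [0.5583, 0.0757, 0.2284]
ee_rot: [3.114, 0.415, -0.006]
force: [0.1, 1.5, -0.0]
width: 0.555
gripper_force: 0.0
```

Emit:
play_rows(increments="0 0 0 0 -0.5;0 0 0 0 -0.6;0 0 0 0 -0.65;0 0 0 0 -0.65;0 0 0 0 -0.65")

```text
clock: 7.52
position: [0.5601, 0.075, 0.2315]
ee_rot: [-3.115, -0.409, -0.002]
force: [0.0, -0.0, -0.5]
width: 0.201
gripper_force: 0.0
```

Run:
```python
from h import *
p=vision.get_image("wrist"); save(p,"w2"); s=arm.observe(); print(s["position"],s["force"],s["width"],topress(s["position"]))
```

```text
[0.56000672 0.07499821 0.23127693] [0.41811916 0.10558083 0.52527444] 0.18688799663486413 [-0.1138259  -0.06164188  0.23127693]
```

View pics/w2.png

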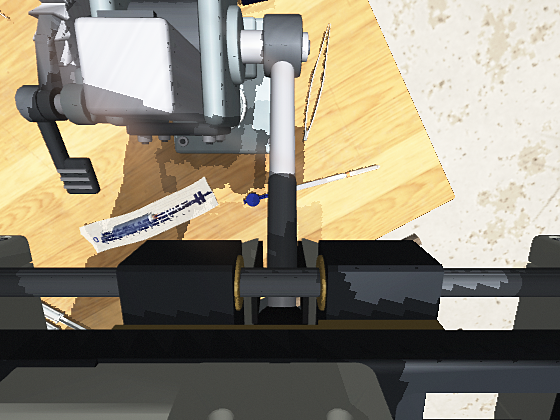

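The bar (col ~281) is centred between the pads (cols 245–320), and the tab (~75,175) is down. Now gripping.

Emit:
play_rows(increments="0 0 0 0 -0.8;0 0 0 0 -1;0 0 0 0 -1;0 0 0 0 -1", grip_force=30)

```text
clock: 7.9
position: [0.56, 0.074, 0.231]
ee_rot: [3.114, 0.407, 0.001]
force: [1.0, -5.2, 1.4]
width: 0.138
gripper_force: 30.0
```

Run:
```python
from h import *
s=arm.observe(); print(s["position"],s["force"],s["ft_torque"],s["width"],s["gripper_force"],topress(s["position"]))
m=R.from_rotvec(s["ee_rot"]).as_matrix(); print(m.T@PX,m.T@PY)
```

```text
[0.5600443  0.07404328 0.2309608 ] [ 0.95102477 -5.19686865  1.36165948] [-1.08024086 -0.14695283 -0.05119131] 0.13836356490756482 29.997591376304626 [-0.11403675 -0.06257399  0.2309608 ]
[ 9.99997883e-01 -1.98720544e-03  5.34365385e-04] [-1.98668475e-03 -9.99997553e-01 -9.73177450e-04]
```

Emit:
play_rows(increments="0.13 0 -0.23 0 -1;0.13 0 -0.23 0 -1;0.13 0 -0.23 0 -1;0 0 0 0 -1")

```text
clock: 8.23
position: [0.5633, 0.0749, 0.2372]
ee_rot: [3.114, 0.407, -0.002]
force: [2.4, -6.2, -7.0]
width: 0.141
gripper_force: 30.0
```

```bash
cat >> h.py <<'E'
def rep():
    s=arm.observe(); q=topress(s["position"]); q[2]+=.0188-.185
    print("t",round(s["clock"],2),"r",np.hypot(q[0],q[2]).round(4),"th",np.arctan2(q[2],-q[0]).round(3),"v",q[1].round(4),"F",s["force"].round(1),"T",s["ft_torque"].round(2),"w",round(s["width"],3)); return s
def arc(t0,t1,n,r=.131):
    t=np.linspace(t0,t1,n+1)
    for a,b in zip(t,t[1:]): print("%.2f 0 %.2f"%(-100*r*(np.cos(b)-np.cos(a)),-100*r*(np.sin(b)-np.sin(a))))
def ramtop(p):
    q=topress(cloud(p).reshape(-1,3)); t=q[(abs(q[:,0]+.024)<.012)&(abs(q[:,1])<.012)&(q[:,2]>.2)&(q[:,2]<.275)]; print("ramtop",np.median(t[:,2]).round(4),len(t))
E
python3 - <<'E'
from h import *
rep(); p=vision.get_image("scene"); ramtop(p)
p=vision.get_image("side"); ramtop(p)
for n in("pawl","pawl_tab"):
    for d in cut_out(n,p)[:1]: print(n,d["confidence"],d["point"],d["mask"].sum())
a=p["frame"][160:230,230:330,::-1]; cv2.imwrite("pics/s4.png",cv2.resize(np.hstack([a,cv2.imread("pics/side0.png")[160:230,230:330]]),(800,280),interpolation=2))
arc(.57,-.1,20)
E
```

```text
t 8.23 r 0.1314 th 0.57 v -0.0626 F [ 2.4 -6.2 -7. ] T [-1.29 -0.29 -0.03] w 0.141
ramtop nan 0
ramtop 0.2585 39
pawl 0.42 [186.4, 273.1] 59
pawl_tab 0.63 [193.5, 285.7] 181
-0.23 0 0.37
-0.22 0 0.38
-0.21 0 0.39
-0.19 0 0.39
-0.18 0 0.40
-0.17 0 0.41
-0.15 0 0.41
-0.14 0 0.42
-0.12 0 0.42
-0.11 0 0.42
-0.10 0 0.43
-0.08 0 0.43
-0.07 0 0.43
-0.05 0 0.44
-0.04 0 0.44
-0.02 0 0.44
-0.01 0 0.44
0.01 0 0.44
0.02 0 0.44
0.04 0 0.44
  return _methods._mean(a, axis=axis, dtype=dtype,
  ret = ret.dtype.type(ret / rcount)
```

View pics/s4.png

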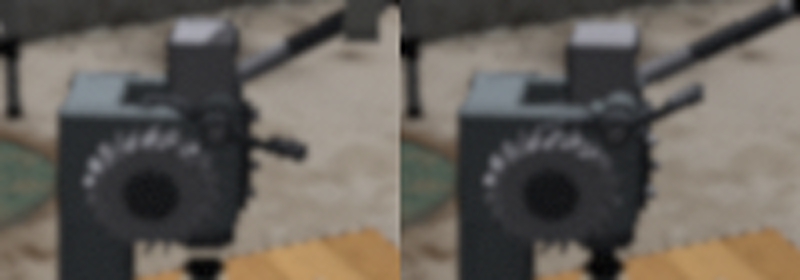

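The tab (~290,148) slopes down and the ram is up about 1.5 mm. Easing down now.

Emit:
play_rows(increments="-0.15 0 0.25 0 -1;-0.2 0 0.35 0 -1;-0.2 0 0.38 0 -1;-0.1 0 0.2 0 -1;0 0 0 0 -1")

```text
clock: 8.85
position: [0.5571, 0.0733, 0.2253]
ee_rot: [3.114, 0.407, -0.001]
force: [1.8, -5.8, -2.6]
width: 0.141
gripper_force: 30.0
```

Run:
```python
from h import *
rep(); p=vision.get_image("side"); ramtop(p)
```

```text
t 8.85 r 0.1312 th 0.467 v -0.0625 F [ 1.8 -5.8 -2.6] T [-1.15 -0.42 -0.01] w 0.141
ramtop 0.2558 38
```

Emit:
play_rows(increments="-0.15 0 0.3 0 -1;-0.19 0 0.41 0 -1;-0.18 0 0.42 0 -1;-0.16 0 0.42 0 -1;-0.15 0 0.43 0 -1")

```text
clock: 9.32
position: [0.5495, 0.0713, 0.2059]
ee_rot: [3.114, 0.407, 0.001]
force: [3.2, -5.1, -1.5]
width: 0.144
gripper_force: 30.0
```

Emit:
play_rows(increments="-0.13 0 0.43 0 -1;-0.11 0 0.44 0 -1;-0.10 0 0.44 0 -1;-0.07 0 0.35 0 -1;0 0 0 0 -1")

```text
clock: 9.73
position: [0.5454, 0.0702, 0.1889]
ee_rot: [3.114, 0.407, 0.0]
force: [2.3, -4.8, -2.9]
width: 0.141
gripper_force: 30.0
```

Run:
```python
from h import *
rep(); p=vision.get_image("side"); ramtop(p); arc(.13,-.2,12)
q=vision.get_image("scene"); v=topress(cloud(q).reshape(-1,3))
for n in("stopper","bottle"):
    for i,pp in enumerate((p,q)):
        for d in cut_out(n,pp)[:1]: w=topress(cloud(pp)[d["mask"]]); print(n,i,round(d["confidence"],2),np.nanpercentile(w,[5,50,95],0).round(3).tolist())
a=p["frame"][190:260,240:330,::-1]; b=q["frame"][200:270,270:360,::-1]
cv2.imwrite("pics/s5.png",cv2.resize(np.hstack([a,b]),(800,311),interpolation=2))
```

```text
t 9.73 r 0.1311 th 0.174 v -0.0625 F [ 2.3 -4.8 -2.9] T [-1.12 -0.58 -0.02] w 0.141
ramtop 0.2488 38
-0.04 0 0.36
-0.03 0 0.36
-0.02 0 0.36
-0.01 0 0.36
-0.00 0 0.36
0.01 0 0.36
0.02 0 0.36
0.03 0 0.36
0.04 0 0.36
0.05 0 0.36
0.06 0 0.36
0.07 0 0.35
stopper 0 0.61 [[-0.029, 0.006, 0.104], [-0.024, 0.011, 0.109], [-0.017, 0.012, 0.111]]
stopper 1 0.52 [[-0.036, -0.012, 0.104], [-0.03, -0.005, 0.111], [-0.024, 0.004, 0.113]]
bottle 0 0.73 [[-0.042, 0.002, 0.039], [-0.023, 0.015, 0.07], [-0.005, 0.024, 0.106]]
bottle 1 0.84 [[-0.047, -0.023, 0.041], [-0.036, -0.009, 0.071], [-0.017, 0.013, 0.109]]
```

View pics/s5.png

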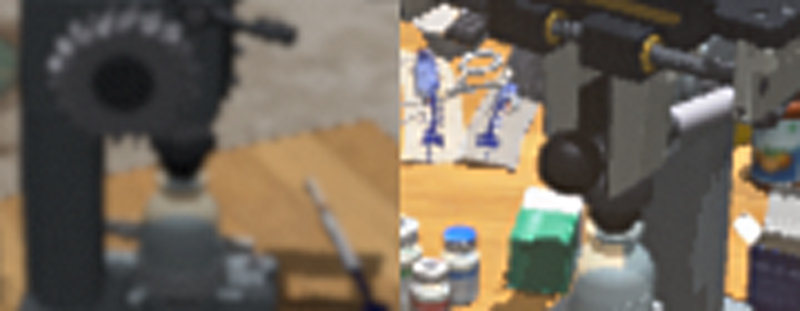

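Ram pad (~185,150) still shows a small gap above the stopper. Going on, slower and by force.

Emit:
play_rows(increments="-0.07 0 0.4 0 -1;-0.05 0 0.4 0 -1;-0.04 0 0.4 0 -1;-0.02 0 0.4 0 -1;0 0 0.3 0 -1")

```text
clock: 10.45
position: [0.5437, 0.0697, 0.1701]
ee_rot: [3.114, 0.407, 0.0]
force: [1.6, -5.5, -1.5]
width: 0.143
gripper_force: 30.0
```

Emit:
play_rows(increments="0 0 0.3 0 -1;0.01 0 0.3 0 -1;0.01 0 0.3 0 -1")

```text
clock: 10.7
position: [0.5437, 0.0698, 0.1612]
ee_rot: [3.114, 0.407, -0.0]
force: [1.0, -5.7, -0.8]
width: 0.145
gripper_force: 30.0
```

Run:
```python
from h import *
rep()
```

```text
t 10.7 r 0.131 th -0.038 v -0.0625 F [ 1.  -5.7 -0.8] T [-1.15 -0.37 -0.04] w 0.145
```

Emit:
play_rows(increments="0.01 0 0.25 0 -1;0.02 0 0.25 0 -1;0.02 0 0.25 0 -1;0 0 0 0 -1")

```text
clock: 11.03
position: [0.5443, 0.0699, 0.1534]
ee_rot: [3.114, 0.407, -0.0]
force: [1.7, -5.1, -2.2]
width: 0.141
gripper_force: 30.0
```

Emit:
play_rows(increments="0.02 0 0.25 0 -1;0.03 0 0.25 0 -1;0.03 0 0.25 0 -1;0 0 0 0 -1")

```text
clock: 11.37
position: [0.5452, 0.0701, 0.1466]
ee_rot: [3.114, 0.407, 0.001]
force: [-1.4, -4.3, 6.0]
width: 0.143
gripper_force: 30.0
```

Emit:
play_rows(increments="0.04 0 0.25 0 -1;0.04 0 0.25 0 -1;0.04 0 0.25 0 -1;0.04 0 0.25 0 -1")

```text
clock: 11.7
position: [0.5471, 0.0707, 0.1371]
ee_rot: [3.115, 0.407, 0.002]
force: [-0.7, -4.7, 8.1]
width: 0.142
gripper_force: 30.0
```

Emit:
play_rows(increments="0.05 0 0.25 0 -1;0.05 0 0.25 0 -1;0.05 0 0.25 0 -1")

```text
clock: 11.95
position: [0.549, 0.0712, 0.1298]
ee_rot: [3.115, 0.407, 0.003]
force: [0.5, -4.5, 8.5]
width: 0.144
gripper_force: 30.0
```

Run:
```python
from h import *
rep()
```

```text
t 11.95 r 0.1306 th -0.283 v -0.0625 F [ 0.5 -4.5  8.5] T [-0.97 -0.05  0.  ] w 0.144
```

Emit:
play_rows(increments="0.06 0 0.2 0 -1;0.06 0 0.2 0 -1")

```text
clock: 12.12
position: [0.5502, 0.0715, 0.1258]
ee_rot: [3.115, 0.407, 0.003]
force: [-0.3, -3.7, 8.3]
width: 0.141
gripper_force: 30.0
```

Emit:
play_rows(increments="0.06 0 0.2 0 -1;0.06 0 0.2 0 -1")

```text
clock: 12.28
position: [0.5515, 0.0718, 0.1219]
ee_rot: [3.115, 0.407, 0.004]
force: [0.2, -4.1, 8.4]
width: 0.144
gripper_force: 30.0
```

Emit:
play_rows(increments="0.06 0 0.15 0 -1;0.06 0 0.15 0 -1")

```text
clock: 12.45
position: [0.5526, 0.0721, 0.119]
ee_rot: [3.115, 0.407, 0.004]
force: [-2.2, -5.0, 15.0]
width: 0.143
gripper_force: 30.0
```

Emit:
play_rows(increments="0.02 0 0.05 0 -1;0 0 0 0 -1")

```text
clock: 12.62
position: [0.5526, 0.0721, 0.1187]
ee_rot: [-3.115, -0.407, -0.003]
force: [-2.5, -5.2, 14.4]
width: 0.14
gripper_force: 30.0
```

Run:
```python
from h import *
rep(); p=vision.get_image("side"); ramtop(p)
a=p["frame"][205:255,250:310,::-1]; cv2.imwrite("pics/s6.png",cv2.resize(a,(600,500),interpolation=2))
```

```text
t 12.62 r 0.1307 th -0.372 v -0.0626 F [-2.5 -5.2 14.4] T [-1.06  0.53 -0.04] w 0.14
ramtop 0.2363 44
```

View pics/s6.png

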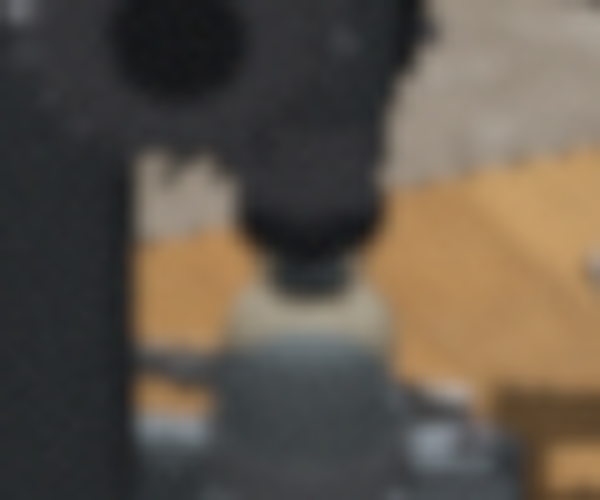

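Force rose from a steady 8.4 N to about 14.5 N with no further motion, so the stopper is home. Now relieving the push and releasing.

Emit:
play_rows(increments="-0.02 0 -0.1 0 -1;0 0 0 0 -1")

```text
clock: 12.83
position: [0.5524, 0.072, 0.1194]
ee_rot: [3.115, 0.407, 0.003]
force: [0.3, -4.8, 6.8]
width: 0.14
gripper_force: 30.0
```

Emit:
play_rows(increments="-0.01 0 -0.07 0 -1;0 0 0 0 -1;0 0 0 0 -0.6;0 0 0 0 -0.4;0 0 0 0 -0.2", grip_force=10)

```text
clock: 13.25
position: [0.5509, 0.0736, 0.1189]
ee_rot: [-3.114, -0.409, 0.001]
force: [-0.8, 0.1, -0.3]
width: 0.303
gripper_force: 0.0
```

Emit:
play_rows(increments="0 0 0 0 -0.1;0 0 0 0 0;0 0 0 0 0;0 0 0 0 0;0 0 0 0 0")

```text
clock: 13.67
position: [0.5513, 0.0727, 0.1191]
ee_rot: [-3.115, -0.408, 0.0]
force: [-0.2, 0.4, 0.3]
width: 0.501
gripper_force: 0.0
```

Run:
```python
from h import *
rep(); p=vision.get_image("side"); ramtop(p)
```

```text
t 13.67 r 0.1315 th -0.366 v -0.0616 F [-0.2  0.4  0.3] T [-0.06  0.17 -0.09] w 0.501
ramtop 0.2364 41
```

Emit:
play_rows(increments="0 0 -1 0 0;0 0 -2.5 0 0;0 0 -3 0 0;0 0 -4 0 0;0 0 -4 0 0")

```text
clock: 14.13
position: [0.5506, 0.0721, 0.2661]
ee_rot: [3.114, 0.407, -0.002]
force: [1.4, 1.2, -0.2]
width: 0.501
gripper_force: 0.0
```

Emit:
play_rows(increments="0 0 -4 0 0;-2 0 -2 0 0;-3 0 0 0 0;-3 0 0 0 0;0 0 0 0 0")

```text
clock: 14.55
position: [0.4699, 0.0494, 0.3249]
ee_rot: [-3.113, -0.404, 0.002]
force: [0.2, -1.2, -0.3]
width: 0.503
gripper_force: 0.0
```

Run:
```python
from h import *
p=vision.get_image("side"); ramtop(p); q=vision.get_image("scene"); ramtop(q); rep()
t=topress(cloud(p).reshape(-1,3)); t=t[(t[:,1]>.04)&(t[:,1]<.07)&(t[:,0]<-.065)&(t[:,0]>-.09)&(t[:,2]>.19)]; print("tab end",np.median(t,0))
a=cv2.resize(p["frame"][150:310,190:380,::-1],(400,337)); b=cv2.resize(q["frame"][170:350,210:420,::-1],(393,337)); cv2.imwrite("pics/f.png",np.hstack([a,b]))
```

```text
ramtop 0.2363 40
ramtop 0.2387 53
t 14.65 r 0.2583 th 0.663 v -0.0616 F [ 0.2  0.3 -0.1] T [-0.02  0.11  0.  ] w 0.5
tab end [-0.07315222  0.05935912  0.21292616]
```

View pics/f.png

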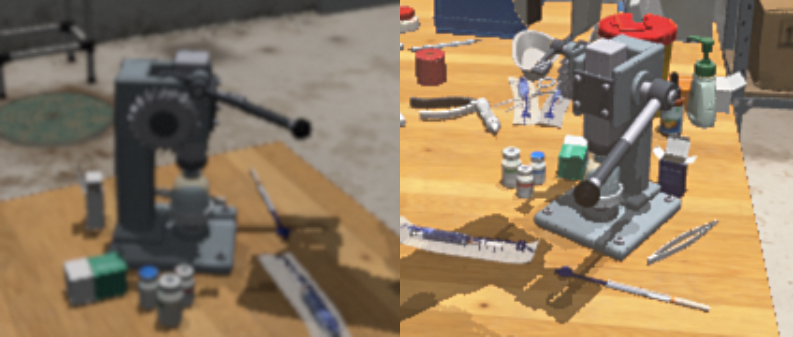

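The lever is down and free, the ram rests on the stopper, the tab is down, and the surroundings are untouched. Handing in.

```bash
python3 -c "
from cell import job; print(job.sign_off())"
```

```text
the job is handed in; nothing more can be done
None
```

The job is handed in: the tab was pressed fully off and left there, the ram was eased down under control, and the stopper is home by force and ram travel (peak push about 15 N at the lever). The lever is released with the ram resting on the stopper, and the things around the press look unmoved.

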